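Close the vacuum chamber's port with a reducer stack

ROBOT

A 6-joint arm with a two-finger parallel gripper is mounted at the origin on the work surface. World frame = base frame: x ahead of the robot, y to its left, z up, the work surface at z = 0. Lengths are in m, angles in rad, forces in N, time in s.
With the tool pointing down it reaches from about 0.275 to 0.75 m from the base axis. Payload 10.2 kg.
Tool frame: the origin (TCP) lies midway between the tips of the shut fingers; the grasp point (between the pads) lies 19 mm behind it (env.hold_point_z is the distance from the TCP to the grasp point, in m); z points along the fingers, y is the line along which they close (so a half turn about z gives the same grasp; the last joint's range is limited). The gripper opens to 85 mm and grips with 20 to 120 N. Pads are 22 mm wide; open, the fingers measure 114 mm over their backs; the gripper's body (76 mm by 85 mm) begins 54 mm behind the grasp point. The pads swing forward as they close: fully open they stand 13 mm farther back than shut.
Start: joints at [-1.53, 0.313, 1.498, -0, 1.331, -0.223], TCP at [0.137, -0.507, 0.231] pointing down, gripper open.
Joint ranges: [-2.94, 2.94], [-0.97, 2.17], [0.19, 2.56], [-1.23, 4.37], [0.02, 3.11], [-2.88, 2.88]. Speed limits (rad/s): [2.39, 2.39, 3.01, 3.14, 3.14, 3.14].

INTERFACE

Orientations are given as a unit quaternion [x, y, z, w].
In Python, from bench import env, kinematics, monitor, eyes, job gives the robot as it stands. The module is installed in compiled form; this text tells all that it offers. Calls block until the motion is done:
- env.reach(position, orientation): joint-space move of the TCP to a pose.
- env.movel(position, velocity=0.15, frame=None, guard=None): straight line of the TCP; frame=None keeps the orientation; velocity is the mean speed in m/s. With guard (N) it stops when the force on the tool has changed by that much, and returns True; else False.
- env.set_joints(angles): joint-space move.
- env.release() and env.close_gripper(effort=None): open the fingers fully, or close them until they stop; effort is the grip in N (None keeps the last).
- env.hold(seconds).
- kinematics.ik(position, orientation): joint angles nearest the present ones, or None.
- monitor.sense(): the state.
- eyes.grab_frame(name): name is "side" or "top" or "wrist"; returns a dict with "frame" (400x640x3 uint8, red, green, blue), "mtx" (3x3 intrinsics, pixels), "k1" (the pictures are not rectified: a ray, as slopes to the right and down, at radius r is drawn at 1 + k1 r^2 times it, then the intrinsics apply), "view" (4x4, takes a point from world to camera coordinates). Camera axes: x right, y down, z forward; pixel columns grow to the right and rows downward; lengths in m; the calibration is good to about 2 mm. A picture is of the moment at which its call begins. There is no depth.
A pose or a line that the arm cannot do raises env.MotionError and nothing moves.
- job.hand_in(): hands the job in; it is judged then, once.
The state is a dict: "clock": time; "joints": joint angles; "qvel": joint speeds; "joint_efforts": joint torques, N m; "position": TCP position; "ee_rot": TCP orientation; "contact_force": force on the tool from outside, world axes, zero at the start; "ft_torque": the same for the moment, N m; "finger_gap": opening from 0.0 (shut) to 1.0 (fully open); "gripper_force": force on a finger pad.
Only numpy, scipy, OpenCV 4.12 (cv2) and the standard library are available. Lean on these libraries where they do the work, as an engineer would, in place of code of your own. Each camera call takes 0.05 s, during which the arm holds its last target. There are 200 camera calls.

TASK

Close the open port on top of the vacuum chamber. Build the stack on the port one piece at a time, letting go of each before fetching the next: first the large centring ring, then the reducer standing with its wide end down, then the small centring ring, and last the blank cover, each nested fully home on the one below. Leave the meter, the wrench and the lens mount as they are.

Things in the scene. Friction and masses are not known exactly. Their poses are not given: they have to be found in the camera images.
- chamber: Vacuum chamber, fixed: aluminium block 120 x 120 mm, 85 mm high, a dark round window on each side. One upright steel port tube, 52 mm outside and 42 mm inside diameter, stands 25 mm up from the middle of its top, open upward (22 mm deep). Origin: centre of the underside, z up.
- port (a point): Centre of the port's open mouth, at the height of its flat rim, 110 mm above the bench; z up.
- big_ring: Large centring ring, lying flat, 20 mm high, ~50 g: steel sleeve 39 mm diameter, its ends tapering over 5 mm to 32 mm, closed by a dark metal filter; black collar 56 mm diameter from 7 to 13 mm up (grip there). Lower sleeve drops into the port till the collar rests on the rim (origin 7 mm below rim); upper sleeve enters the reducer's foot. Origin: centre of underside, z up.
- reducer: Steel reducer standing on its wide end, 70 mm high, ~220 g. Foot 52 mm diameter with a 42 mm bore 10 mm deep from below; neck 32 mm from 30 to 57 mm up; top flange 40 mm diameter from 57 to 70 mm up with a 28 mm bore 10 mm deep from above. Nested, the foot rests on the large ring's collar (13 mm above that ring's origin). Origin: centre of underside, z up.
- small_ring: Small centring ring, lying flat, 20 mm high, ~35 g: steel sleeve 25 mm diameter, its ends tapering over 5 mm to 19 mm, closed by a dark metal filter; black collar 44 mm diameter from 7 to 13 mm up (grip there). Lower sleeve drops into the reducer's top till the collar rests on the flange (origin 63 mm above the reducer's). Origin: centre of underside, z up.
- blank: Blank cover, ~100 g: closed steel disc 48 mm diameter, 14 mm thick, flat top without a hole; in its underside a 28 mm recess 9 mm deep that drops over the small ring's upper sleeve till the disc rests on its collar (13 mm above that ring's origin). Origin: centre of underside, z up.
- meter: Bystander: blue bench meter with a white front, 140 x 120 mm, about 91 mm high with its handles, fixed. Origin: centre of the underside.
- wrench: Bystander: loose steel wrench 150 mm long lying flat. Origin near its middle, x along its length.
- lens_mount: Bystander: loose lens in a black round holder on a steel post and a black foot 60 x 50 mm, 120 mm high. Origin: centre of the underside.
Mind the look-alikes: they are no part of the job. There is more than one size of the reducer; the one meant has the size given above.

How it is judged:
On the way, in this order (a step that is already met when the one before it is completed fails the run):
1. the large centring ring sits home in the port, released (horizontal distance between big_ring and port below 0.004 m and z of big_ring in the frame of port below -0.0045 m and angle between big_ring's own z axis and vertical below 0.07 rad and contact force between the fingers and big_ring below 0.05 N), for 0.2 s.
2. the reducer stands home on the large ring, wide end down, released (horizontal distance between reducer and big_ring below 0.004 m and z of reducer in the frame of big_ring between 0.0105 and 0.0155 m and angle between reducer's own z axis and vertical below 0.07 rad and contact force between the fingers and reducer below 0.05 N), for 0.2 s.
3. the small centring ring sits home in the reducer's top, released (z of small_ring in the frame of reducer between 0.06 and 0.0655 m and horizontal distance between small_ring and reducer below 0.005 m and angle between small_ring's own z axis and vertical below 0.07 rad and contact force between the fingers and small_ring below 0.05 N), for 0.2 s.
4. the blank cover sits home on the small ring, released (z of blank in the frame of small_ring between 0.0105 and 0.0155 m and horizontal distance between blank and small_ring below 0.004 m and angle between blank's own z axis and vertical below 0.07 rad and contact force between the fingers and blank below 0.05 N), for 0.2 s.
At the end, for the whole second after the job is handed in: All four pieces are nested in order on the chamber's port, upright (within 4 degrees) and at rest, each centred on the one below within 4 mm (the small ring within 5 mm) and within 2.5 mm of its fully seated height (horizontal distance between big_ring and port below 0.004 m and z of big_ring in the frame of port below -0.0045 m and angle between each of big_ring, reducer, small_ring, blank's own z axis and vertical below 0.07 rad and horizontal distance between reducer and big_ring below 0.004 m and z of reducer in the frame of big_ring between 0.0105 and 0.0155 m and z of small_ring in the frame of reducer between 0.06 and 0.0655 m and horizontal distance between small_ring and reducer below 0.005 m and z of blank in the frame of small_ring between 0.0105 and 0.0155 m and horizontal distance between blank and small_ring below 0.004 m and linear speed of each of big_ring, reducer, small_ring, blank below 0.02 m/s); the robot touches nothing.
It fails at once if the wrench is moved by more than 30 mm (distance of wrench from where it was at the start of the episode above 0.03 m).
It fails at once if the lens mount is moved by more than 30 mm or tipped (distance of lens_mount from where it was at the start of the episode above 0.03 m or angle between lens_mount's own z axis and vertical above 0.3 rad).
It fails at once if the fingers push hard on the meter (over 30 N) (contact force between the fingers and meter above 30 N).
It also fails if it takes over 106 s, if anything falls off the work surface, if the arm or the gripper's body presses on something with over 40 N, if the wrist force passes 120 N, or if a joint passes its speed limit or range.

## Working session

There is one attempt and no reset: what is moved stays moved. The work goes in short steps, each a Python script; the robot and the scene stay as the last script left them, time stands still between calls to the robot, and variables do not carry over. Pictures are saved under pics/ and viewed, at most 14 in all, crops included, and the job is handed in when it is done.

```bash
mkdir -p pics && cat > h.py <<'E'
import numpy as np, cv2
from bench import env, kinematics, monitor, eyes, job
def snap(cam,name):
    f=eyes.grab_frame(cam); np.savez(f'pics/{name}.npz',**f)
    cv2.imwrite(f'pics/{name}.png',f['frame'][:,:,::-1]); return f
def ray(f,u,v):
    K=np.array(f['mtx']);V=np.array(f['view']);k=float(f['k1'])
    d=np.array([(u-K[0,2])/K[0,0],(v-K[1,2])/K[1,1]])
    s=d.copy()
    for _ in range(30): s=d/(1+k*(s@s))
    R=V[:3,:3]; return -R.T@V[:3,3], R.T@np.r_[s,1]
def at(f,u,v,z):
    c,d=ray(f,u,v); return c+d*(z-c[2])/d[2]
def proj(f,P):
    K=np.array(f['mtx']);V=np.array(f['view']);k=float(f['k1'])
    p=np.atleast_2d(P)@V[:3,:3].T+V[:3,3]; s=p[:,:2]/p[:,2:]
    s=s*(1+k*(s**2).sum(1,keepdims=True)); return s*[K[0,0],K[1,1]]+[K[0,2],K[1,2]]
E
python3 - <<'E'
from h import *
for c in ('side','top','wrist'):
    f=snap(c,c+'0'); V=np.array(f['view']); print(c,(-V[:3,:3].T@V[:3,3]).round(3),f['k1'],np.array(f['mtx'])[0,0])
s=monitor.sense(); print(s['clock'],s['ee_rot'],s['finger_gap'],env.hold_point_z)
E
```

```text
side [0.213 0.556 0.443] -0.024817444834830418 381.95551283380007
top [ 0.487 -0.011  1.015] -0.000997414163918815 364.42070368452386
wrist [ 0.209 -0.488  0.374] -0.04675593491814222 317.06905964296925
0.15 [ 9.91311795e-01  1.31532080e-01  3.93348312e-05 -4.84880423e-04] 1.005279987040147 0.0187
```

View pics/top0.png

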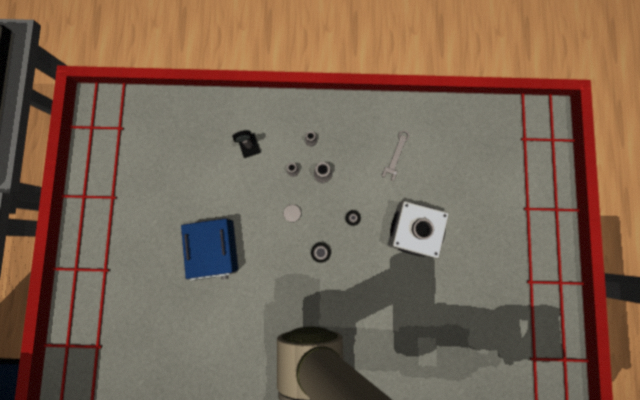

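View pics/side0.png

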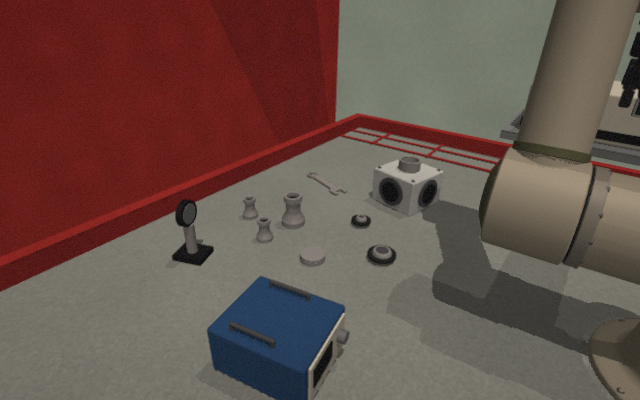

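The top view has the large ring at (320,252), small ring at (353,217), blank at (292,213), large reducer at (322,170) and port at (423,229). The small reducers at (311,137) and (292,169) are look-alikes. Next come coarse positions and a wrist close-up.

```bash
python3 - <<'E'
from h import *
t=dict(np.load('pics/top0.npz'))
for n,u,v,z in (('big',320,252,.013),('small',353,217,.013),('blank',292,213,.014),('red',322.5,169,.07),('port',423,229,.11),('r2',311,135,.04),('r3',292,168,.04),('lens',246,140,.1),('meter',210,248,.09),('wrench',397,155,0)):
    print(n,at(t,u,v,z).round(3))
f=dict(np.load('pics/wrist0.npz'));V=f['view'];s=monitor.sense()
from scipy.spatial.transform import Rotation as R
T=np.eye(4);T[:3,:3]=R.from_quat(s['ee_rot']).as_matrix();T[:3,3]=s['position']
X=V@T;print(X.round(4)) # tool->cam
c=cv2.resize(cv2.imread('pics/top0.png')[115:275,220:460],None,fx=3.3,fy=3.3,interpolation=cv2.INTER_CUBIC)
cv2.imwrite('pics/top0c.png',c)
E
```

```text
big [ 0.466 -0.006  0.013]
small [ 0.564 -0.094  0.013]
blank [0.57  0.074 0.014]
red [ 0.684 -0.007  0.07 ]
port [ 0.531 -0.26   0.11 ]
r2 [0.785 0.027 0.04 ]
r3 [0.691 0.076 0.04 ]
lens [0.749 0.192 0.1  ]
meter [0.47 0.27 0.09]
wrench [ 0.745 -0.218  0.   ]
[[-1.500e-03  1.000e+00 -1.000e-03 -7.000e-04]
 [-9.558e-01 -1.700e-03 -2.940e-01  2.950e-02]
 [-2.940e-01  5.000e-04  9.558e-01  1.587e-01]
 [ 0.000e+00  0.000e+00  0.000e+00  1.000e+00]]
```

View pics/top0c.png

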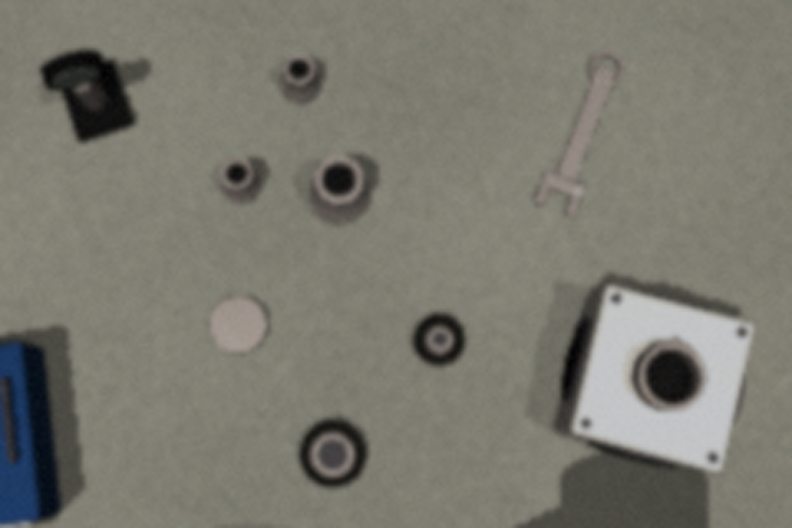

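```bash
cat >> h.py <<'E'
from scipy.spatial.transform import Rotation as R
from scipy.optimize import minimize
Q=(R.from_euler('z',50,degrees=True)*R.from_euler('x',180,degrees=True)).as_quat()
A=np.linspace(0,2*np.pi,120,endpoint=False); C=np.c_[np.cos(A),np.sin(A)]
def fit(f,xy,z,r,sign):
    "circle of radius r at height z; sign=+1: bright inside"
    g=cv2.GaussianBlur(cv2.cvtColor(f['frame'],cv2.COLOR_RGB2GRAY),(0,0),0.8).astype(np.float32)
    def smp(c,r):
        p=proj(f,np.c_[c+C*r,np.full(len(C),z)]).astype(np.float32)
        return cv2.remap(g,p[:,:1],p[:,1:],cv2.INTER_LINEAR)
    def cost(c): return -sign*np.clip(smp(c,r-.0015)-smp(c,r+.0015),-40,40).mean()
    o=np.arange(-.014,.0141,.002); G=[np.array(xy)+[a,b] for a in o for b in o]
    m=minimize(cost,min(G,key=cost),method='Nelder-Mead',options=dict(initial_simplex=None,xatol=1e-5)); return m.x,-m.fun
def hover(xy,z): env.reach([xy[0],xy[1],z],Q)
def over(f,name,circs):
    im=cv2.resize(f['frame'][:,:,::-1],None,fx=3,fy=3,interpolation=cv2.INTER_CUBIC); q=[]
    for c,z,r in circs:
        p=proj(f,np.c_[c+C*r,np.full(len(C),z)])*3+1; q.append(p)
        cv2.polylines(im,[p.round().astype(np.int32)],True,(0,255,0),1)
    u=np.vstack(q).mean(0).astype(int); y,x=max(u[1]-190,0),max(u[0]-200,0)
    im=im[y:y+380,x:x+400]; cv2.imwrite(f'pics/{name}.png',im); return im
E
python3 - <<'E'
from h import *
hover([.531,-.26],.27); f=snap('wrist','port')
a=fit(f,[.531,-.26],.11,.021,-1); b=fit(f,[.531,-.26],.11,.026,1); print('port',a,b)
i1=over(f,'po',[(a[0],.11,.021),(b[0],.11,.026)])
hover([.466,-.006],.17); f=snap('wrist','big')
a=fit(f,[.466,-.006],.013,.028,-1); b=fit(f,[.466,-.006],.02,.016,-1); print('big',a,b)
i2=over(f,'bo',[(a[0],.013,.028),(b[0],.02,.016)])
cv2.imwrite('pics/pb.png',np.hstack([i1,i2])); s=monitor.sense();print(s['clock'],s['position'],s['joints'])
E
```

```text
port (array([ 0.531, -0.262]), np.float64(40.0)) (array([ 0.40630573, -0.29015021]), np.float64(8.072989463806152))
big (array([ 0.464, -0.008]), np.float64(40.0)) (array([ 0.47483187, -0.01466655]), np.float64(16.34827423095703))
3.0417 [ 0.46681737 -0.00710467  0.17047509] [-2.66881137e-01  2.45836856e-01  1.75517209e+00 -1.81464197e-04
  1.13926207e+00  4.32618968e-01]
```

View pics/pb.png

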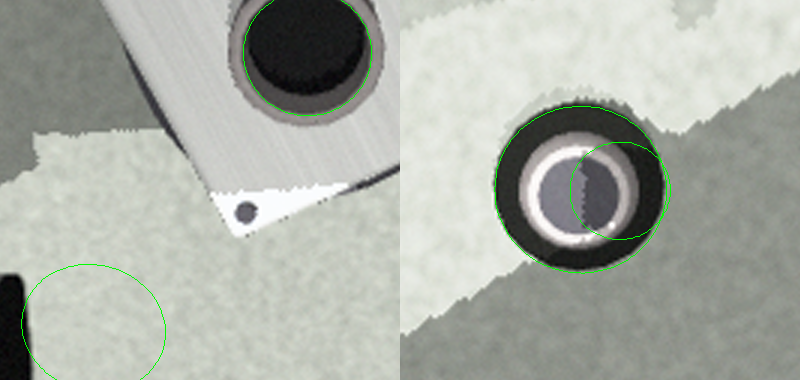

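The port bore fits, and the large ring's collar fits to about 1 mm at (580,188) in the crop. The fit saturates, so I'll fix that, refit and pick the large ring.

```bash
sed -i 's/-40,40/-120,120/; s/\.0015/.001/g' h.py && python3 - <<'E'
from h import *
f=dict(np.load('pics/port.npz'))
a=fit(f,[.531,-.262],.11,.021,-1); print('port',a); 
g=dict(np.load('pics/big.npz')); b=fit(g,[.464,-.008],.013,.028,-1);print('big0',b)
env.hold(.3); s=monitor.sense(); print(s['position'])
g=snap('wrist','big'); b=fit(g,[.464,-.008],.013,.028,-1);print('big',b)
b2=fit(g,b[0],.02,.015,1);print(b2)
i1=over(f,'x',[(a[0],.11,.021),(a[0],.11,.026)])
i2=over(g,'x',[(b[0],.013,.028)]); cv2.imwrite('pics/pb2.png',np.hstack([i1,i2]))
E
```

```text
port (array([ 0.53097401, -0.26132745]), np.float64(62.96485900878906))
big0 (array([ 0.46427809, -0.00679505]), np.float64(92.66758728027344))
[ 0.46618149 -0.00637731  0.17003618]
big (array([ 0.46426566, -0.00681178]), np.float64(92.34590911865234))
(array([ 0.46001736, -0.00472764]), np.float64(27.588428497314453))
```

View pics/pb2.png

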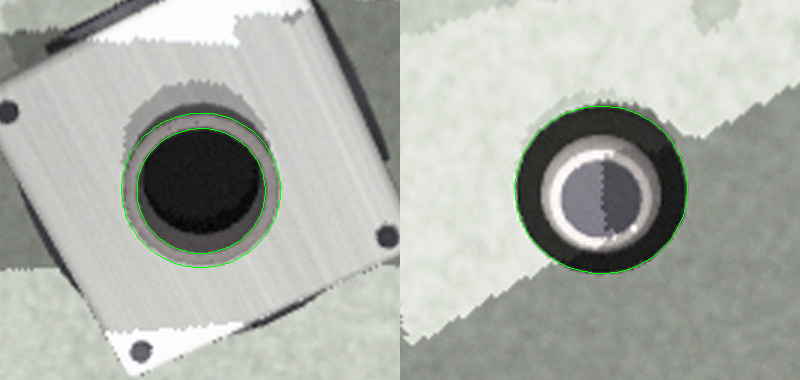

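Both fits are now exact. Picking the large ring.

```bash
cat >> h.py <<'E'
def pick(xy,z,effort=40,lift=.25):
    env.movel([*xy,z+.04],.3,frame=None)
    env.movel([*xy,z],.08)
    env.hold(.2); s=monitor.sense(); print('at',s['position'].round(4) if hasattr(s['position'],'round') else s['position'],s['contact_force'])
    env.close_gripper(effort); env.hold(.2); s=monitor.sense()
    print('closed gap',s['finger_gap'],s['gripper_force'],s['contact_force'],s['position'])
    env.movel([*xy,lift],.2)
def place(xy,z,above=.03,v=.03,guard=8):
    "lower to z with a guard; returns"
    env.movel([*xy,z+above],.15); env.hold(.2)
    hit=env.movel([*xy,z],v,guard=guard); s=monitor.sense()
    print('hit',hit,'pos',s['position'],s['contact_force'],'gap',s['finger_gap'],s['clock']); return hit
E
python3 - <<'E'
from h import *
pick([.4643,-.0068],-.003)
env.hold(.2); s=monitor.sense(); print(s['finger_gap'],s['contact_force'],s['clock'])
snap('wrist','bigheld')
E
```

```text
at [ 0.4646 -0.0069 -0.0025] [-0.49215167  0.74947139 -0.5100749 ]
closed gap 0.631634549312982 40.48983335494995 [-2.57782485  0.48053366  7.6446315 ] [ 0.46437323 -0.00680424 -0.0025021 ]
0.6265054900027915 [-0.48102317 -0.55164264 -0.03900497] 7.0667
```

View pics/bigheld.png

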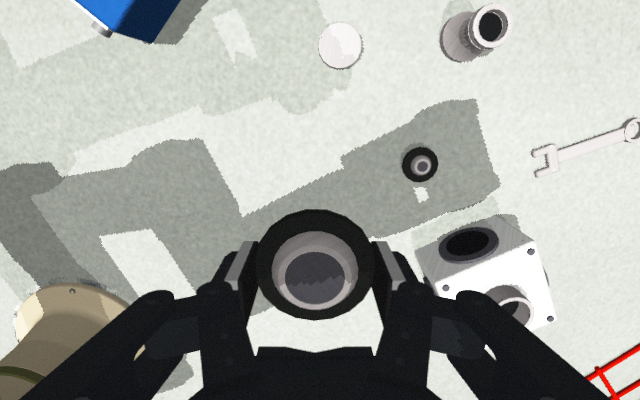

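The ring is held level between the pads, centred near (315,265). I'll measure its offset in the grip, which also cancels camera bias, then place it.

```bash
cat >> h.py <<'E'
def held(f,tcp,dz,r,sign):
    "offset of the held piece's circle (dz above the TCP) from the TCP, as the wrist camera sees it"
    c,q=fit(f,tcp[:2],tcp[2]+dz,r,sign); d=c-tcp[:2]; print('held off',d,q); return d
E
python3 - <<'E'
from h import *
s=monitor.sense(); f=dict(np.load('pics/bigheld.npz')); tcp=np.array(s['position'])
d=held(f,tcp,.0155,.028,-1); d2=held(f,tcp,.0225,.016,1); print('tool frame',R.from_quat(Q).inv().apply([*d,0]))
P=np.array([.5310,-.2613]); t=P-d; print(t)
if np.linalg.norm(d)<.006:
    hover(t,.2); place(t,.1005,above=.03,guard=10)
E
```

```text
held off [0.00067799 0.00013446] 84.96688079833984
held off [-0.00038183 -0.00118045] 61.486183166503906
tool frame [5.38802475e-04 4.32942423e-04 5.30201553e-20]
[ 0.53032201 -0.26143446]
hit False pos [ 0.53036811 -0.26129612  0.10069591] [-0.84040895  2.31732161  2.13164661] gap 0.6316442230562551 10.125
```

Down at seat height with no collision. Release, rise and check.

```bash
python3 - <<'E'
from h import *
env.release(); env.hold(.2); p=monitor.sense()['position']
env.movel([p[0],p[1],.27],.25); env.hold(.3); f=snap('wrist','b1')
a=fit(f,[.531,-.2613],.116,.028,-1); print(a)
i1=over(f,'x',[(a[0],.116,.028)])
hover([.684,-.007],.235); env.hold(.3); g=snap('wrist','red')
b=fit(g,[.684,-.007],.07,.014,-1); print(b); b2=fit(g,b[0],.07,.02,1); print(b2,monitor.sense()['clock'])
i2=over(g,'x',[(b[0],.07,.014),(b[0],.07,.02)]); cv2.imwrite('pics/b1r.png',np.hstack([i1,i2]))
E
```

```text
(array([ 0.53090754, -0.26160146]), np.float64(103.6484603881836))
(array([ 0.68343817, -0.00618995]), np.float64(90.37866973876953))
(array([ 0.68344016, -0.00737158]), np.float64(34.14097595214844)) 13.425
```

View pics/b1r.png

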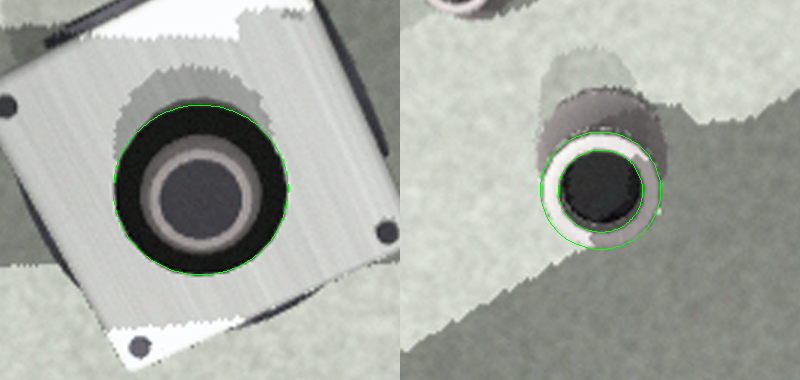

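The large ring is seated, concentric with the port. The reducer's bore and flange match the 28/40 mm circles. Gripping it by the top flange.

```bash
python3 - <<'E'
from h import *
pick([.6834,-.0065],.041,effort=60,lift=.2)
env.hold(.3); s=monitor.sense(); tcp=np.array(s['position']); print(tcp,s['finger_gap'],s['contact_force'],s['clock'])
f=snap('wrist','redheld'); d=held(f,tcp,.029,.014,-1)
over(f,'redo',[(tcp[:2]+d,tcp[2]+.029,.014)])
E
```

```text
at [ 0.6837 -0.0066  0.0416] [-0.68784659 -0.17122948  0.00253118]
closed gap 0.4481610029005272 60.17042292281985 [-2.4265061   1.21140352  4.4360605 ] [ 0.68352672 -0.0064382   0.04139518]
[ 0.68326931 -0.00647069  0.19933834] 0.4454599172705524 [ 1.40432751e-03  7.63820397e-01 -1.95822389e+00] 16.8917
held off [ 7.16629766e-04 -5.39248222e-05] 71.44719696044922
```

View pics/redo.png

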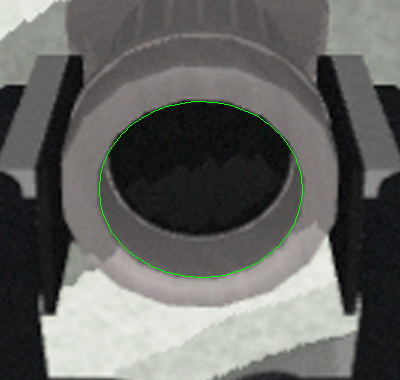

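```bash
python3 - <<'E'
from h import *
p=monitor.sense()['position']; env.movel([p[0],p[1],.25],.25)
t=np.array([.5302,-.2615]); hover(t,.25)
hit=place(t,.1576,above=.03,guard=10)
E
```

```text
hit False pos [ 0.53026302 -0.26154616  0.15774176] [-0.55729685  0.17173501 -2.3858972 ] gap 0.4495184112726631 20.35
```

Full depth reached freely. Release, check, and look at the small ring.

```bash
python3 - <<'E'
from h import *
env.release(); env.hold(.2); p=monitor.sense()['position']
env.movel([p[0],p[1],.33],.25); env.hold(.3); f=snap('wrist','r1')
a=fit(f,[.531,-.2613],.186,.014,-1); print(a)
i1=over(f,'x',[(a[0],.186,.014),(a[0],.186,.02)])
hover([.564,-.094],.17); env.hold(.3); g=snap('wrist','small')
b=fit(g,[.564,-.094],.013,.022,-1); print(b,monitor.sense()['clock'])
i2=over(g,'x',[(b[0],.013,.022)]); cv2.imwrite('pics/r1s.png',np.hstack([i1,i2]))
E
```

```text
(array([ 0.53050455, -0.26141095]), np.float64(63.429710388183594))
(array([ 0.56111196, -0.09299229]), np.float64(88.23599243164062)) 23.55
```

View pics/r1s.png

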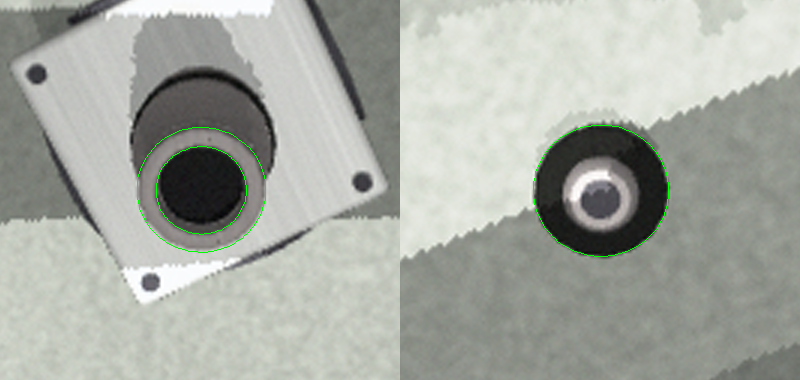

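The reducer stands home and centred, and the small ring is fitted at (0.5611, -0.0930). Picking and placing it.

```bash
python3 - <<'E'
from h import *
pick([.5611,-.0930],-.001,effort=40,lift=.2)
env.hold(.3); s=monitor.sense(); tcp=np.array(s['position']); print(tcp,s['finger_gap'],s['clock'])
f=snap('wrist','smheld'); d=held(f,tcp,.0135,.022,-1)
over(f,'smo',[(tcp[:2]+d,tcp[2]+.0135,.022)])
if np.linalg.norm(d)<.003:
    env.movel([tcp[0],tcp[1],.27],.25); t=np.array([.5305,-.2614])-d; hover(t,.27)
    place(t,.1787,above=.03,guard=8)
E
```

```text
at [ 0.5614 -0.0931 -0.0006] [-0.5504795   0.02867153 -0.50068469]
closed gap 0.4879532476398796 39.94391977787018 [-1.88468644  0.59221636  5.88148784] [ 0.56122174 -0.09303414 -0.00057856]
[ 0.56099024 -0.09295094  0.19957537] 0.4877902948631878 27.1333
held off [7.95257956e-04 7.57368730e-05] 75.9496078491211
hit False pos [ 0.52978214 -0.2615242   0.17889059] [-0.47780365  0.15812376 -0.10293358] gap 0.491411626244051 30.25
```

View pics/smo.png

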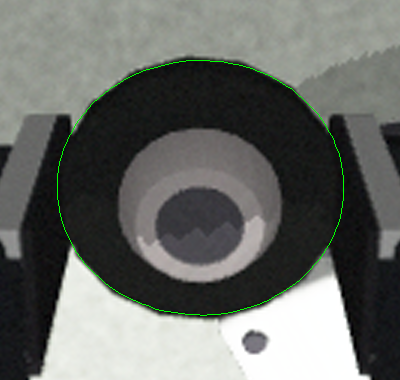

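The small ring is held level and has been lowered freely. Release, check, and look at the blank.

```bash
python3 - <<'E'
from h import *
env.release(); env.hold(.2); p=monitor.sense()['position']
env.movel([p[0],p[1],.34],.25); env.hold(.3); f=snap('wrist','s1')
a=fit(f,[.5305,-.2614],.192,.022,-1); print(a)
i1=over(f,'x',[(a[0],.192,.022)])
hover([.57,.074],.17); env.hold(.3); g=snap('wrist','blank')
b=fit(g,[.57,.074],.014,.024,1); print(b,monitor.sense()['clock'])
i2=over(g,'x',[(b[0],.014,.024)]); cv2.imwrite('pics/s1b.png',np.hstack([i1,i2]))
E
```

```text
(array([ 0.5301648 , -0.26205938]), np.float64(91.92545318603516))
(array([0.56846681, 0.07447002]), np.float64(38.651145935058594)) 33.85
```

View pics/s1b.png

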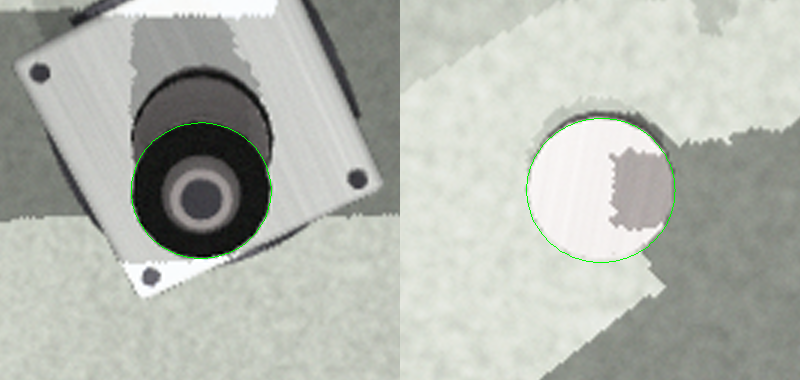

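The small ring is seated and the blank fits, flat side up. Picking and placing the blank.

```bash
python3 - <<'E'
from h import *
pick([.5685,.0745],-.001,effort=40,lift=.2)
env.hold(.3); s=monitor.sense(); tcp=np.array(s['position']); print(tcp,s['finger_gap'],s['clock'])
f=snap('wrist','blheld'); d=held(f,tcp,.0146,.024,1)
if np.linalg.norm(d)>.0025: d=np.array([.0008,0.])
env.movel([tcp[0],tcp[1],.28],.25); t=np.array([.5302,-.2618])-d; hover(t,.28)
place(t,.1917,above=.03,guard=8)
E
```

```text
at [ 0.5688  0.0745 -0.0006] [-0.03823636 -0.28932903 -0.88914648]
closed gap 0.543975958447969 40.90709175914526 [-1.56313748 -0.25313098  5.8723451 ] [ 5.68656893e-01  7.45072236e-02 -4.90718479e-04]
[0.56838692 0.07449489 0.19955944] 0.5429741928654988 37.4083
held off [ 0.00054611 -0.00024038] 46.431129455566406
hit False pos [ 0.52971419 -0.26162137  0.19188008] [ 0.04290493  0.0683394  -0.93003891] gap 0.5458978458386412 41.0917
```

```bash
python3 - <<'E'
from h import *
env.release(); env.hold(.2); p=monitor.sense()['position']
env.movel([p[0],p[1],.35],.25); env.hold(.3); f=snap('wrist','f1')
a=fit(f,[.5302,-.2618],.206,.024,1); print(a)
i1=over(f,'x',[(a[0],.206,.024)])
env.reach([.45,.0,.35],Q); s=snap('side','fs'); u=proj(s,[.53,-.26,.14])[0].astype(int)
i2=cv2.resize(s['frame'][:,:,::-1][u[1]-48:u[1]+47,u[0]-50:u[0]+50],(400,380),interpolation=cv2.INTER_CUBIC)
cv2.imwrite('pics/fin.png',np.hstack([i1,i2])); print(monitor.sense()['clock'])
E
```

```text
(array([ 0.52775366, -0.23975494]), np.float64(10.312036514282227))
44.0083
```

View pics/fin.png

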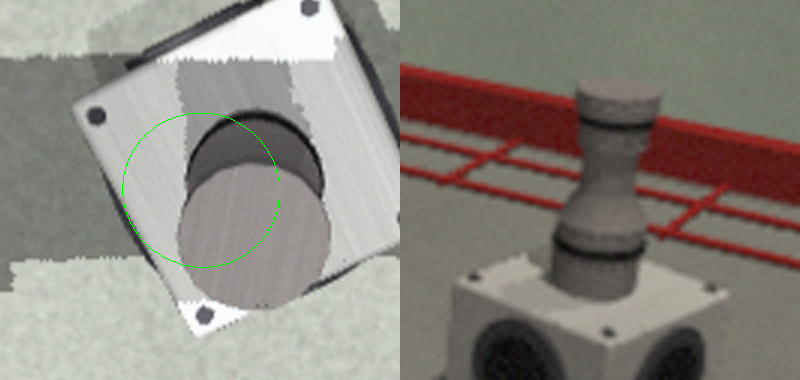

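The side view shows a straight stack with thin collars visible. The circle fit jumped off the low-contrast disc, whose true centre is about (254,237) in the crop. I'll recheck it with a projection at that pixel.

```bash
python3 - <<'E'
from h import *
f=dict(np.load('pics/f1.npz'))
p=proj(f,np.c_[np.array([.52775,-.23975])+C*.024,np.full(120,.206)])*3+1; u=p.mean(0).astype(int); o=np.array([max(u[0]-200,0),max(u[1]-190,0)])
px=(o+[254,237]-1)/3; c=at(f,*px,.206); print(c)
i=over(f,'x',[(np.array([.5302,-.2618]),.206,.024)])
s=dict(np.load('pics/fs.npz')); b=[.5305,-.2616]
im=cv2.resize(s['frame'][:,:,::-1],None,fx=4,fy=4,interpolation=cv2.INTER_CUBIC)
for z,r in ((.206,.024),(.192,.024),(.116,.026)):
    cv2.polylines(im,[(proj(s,np.c_[b+C*r,np.full(120,z)])*4+1.5).round().astype(np.int32)],True,(0,255,0),1)
u=(proj(s,[.53,-.26,.15])[0]*4).astype(int)
cv2.imwrite('pics/fin2.png',np.hstack([i,im[u[1]-190:u[1]+190,u[0]-200:u[0]+200]]))
E
```

```text
[ 0.53098138 -0.26126099  0.206     ]
```

View pics/fin2.png

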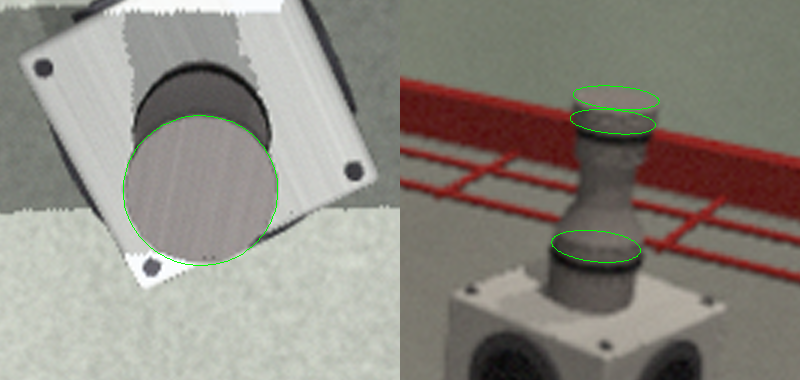

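The overlay confirms it: the blank's disc matches the circle at the seated height, centred within 1 mm. In the side view the seated circles are offset uniformly, as calibration error would give.

```bash
python3 -c "
from h import *
print(job.hand_in())"
```

```text
the job is handed in; nothing more can be done
None
```

All four pieces are stacked on the port in order, and the last pictures show them centred and at seated height; I handed the job in at about 44 s, with no verdict returned.

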